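Draw the rule out from under the toolbox till

ROBOT

A 7-joint arm with a two-finger parallel gripper is mounted at the origin on a cart in front of the work surface, level with it; the furniture and walls round the work are solid. World frame = base frame: x ahead of the robot, y to its left, z up, the work surface at z = 0. Lengths are in m, angles in rad, forces in N, time in s.
With the tool pointing down it reaches from about 0.425 to 0.825 m from the base axis. Payload 3.6 kg.
Tool frame: the origin (TCP) lies where the fingers leave the gripper's body, on its centre line; the fingertips stand 73 mm ahead of it and the grasp point (between the pads) lies 54 mm ahead of it; z points along the fingers, y is the line along which they close (so a half turn about z gives the same grasp; the last joint's range is limited). The gripper opens to 85 mm and grips with 20 to 120 N. Pads are 22 mm wide; open, the fingers measure 114 mm over their backs; the gripper's body (76 mm by 85 mm) begins 54 mm behind the grasp point. The pads swing forward as they close: fully open they stand 13 mm farther back than shut.
Start: joints at [-1.371, 0.615, -0.013, 1.423, 0.008, 1.103, -0.04], TCP at [0.146, 0.633, 0.304] pointing down, gripper open.
Joint ranges: [-3.12, 3.12], [-0.3, 2.06], [-1.34, 1.32], [0.26, 2.42], [-1.36, 4.5], [0.01, 1.98], [-2.84, 2.84]. Speed limits (rad/s): [2.79, 2.79, 3.14, 3.14, 3.14, 3.14, 3.14].

INTERFACE

Orientations are given as a unit quaternion [x, y, z, w].
In Python, from station import arm, vision, move_gripper gives the robot as it stands (arm), with the cameras (vision) and the gripper as plain functions. Calls block until the motion is done:
- arm.movep(position, orientation): joint-space move of the TCP to a pose.
- arm.line_to(position, velocity=0.15, ori=None): straight line of the TCP; ori=None keeps the orientation; velocity is the mean speed in m/s.
- arm.move_j(angles): joint-space move.
- move_gripper(opening, effort=None): opening from 0.0 (shut) to 1.0 (fully open); effort is the grip in N (None keeps the last); returns when the fingers have stopped.
- arm.pause(seconds).
- arm.ik(position, orientation): joint angles nearest the present ones, or None.
- vision.snapshot(name): name is "scene" or "top" or "wrist"; returns the picture (400x640x3 uint8, blue, green, red); there is no depth.
- vision.camera_info(name): a dict with "fx", "fy", "cx", "cy" (pixels), "R" (3x3) and "t" (3): a world point X has camera coordinates R X + t; the wrist camera has in their place "T_tool_cam" (4x4, takes a point from camera to tool coordinates, whose origin is the TCP and whose axes are the flange's). Camera axes: x right, y down, z forward; pixel columns grow to the right and rows downward; lengths in m; the calibration is good to about 2 mm. A picture is of the moment at which its call begins: read the wrist's pose just before it. camera_info takes no time and is no camera call.
A pose or a line that the arm cannot do raises arm.MotionError and nothing moves.
- arm.finish_job(): hands the job in; it is judged then, once.
Readings, each from a call of its own:
- arm.read_time(): time.
- arm.read_joint_positions(): joint angles.
- arm.read_dq(): joint speeds.
- arm.read_effort(): joint torques, N m.
- arm.read_tool_pos(): TCP position.
- arm.read_eef_rot(): TCP orientation.
- arm.read_ft_force(): force on the tool from outside, world axes, zero at the start.
- arm.read_wrist_torque(): the same for the moment, N m.
- arm.read_opening(): opening from 0.0 (shut) to 1.0 (fully open).
- arm.read_finger_force(): force on a finger pad.
Only numpy, scipy, OpenCV 4.12 (cv2) and the standard library are available. Lean on these libraries where they do the work, as an engineer would, in place of code of your own. Each camera call takes 0.05 s, during which the arm holds its last target. There are 200 camera calls.

TASK

The wooden 30 cm rule lies on the floor of the open toolbox, under the sliding till, and is too long to come out flat. Slide the till along to one end of the box, take the rule by its uncovered half, tilt that end up and draw the rule out slantwise through the gap between the till and the end board without forcing it against the wood. Finish still holding the rule in the gripper: level, still, and wholly at least 10 cm above the box's end boards, for somebody to take from you; do not put it down, and leave the mug, the tape measure and the screwdriver as they are.

Things in the scene. Friction and masses are not known exactly. Their poses are not given: they have to be found in the camera images.
- toolbox: Long open brown wooden toolbox, dark inside, fixed to the table. Origin: centre of its underside; y along its length, x across, z up. Outside 364 (y) x 170 (x) mm; inside 340 x 150 mm. The inner floor is 8 mm above the table. The two long side boards are 10 mm thick, their tops 60 mm above the table; the two end boards are 12 mm thick, their tops 82 mm above the table.
- till (a joint): Place (m) of the sliding till along the toolbox's +y: 0 mid-box, +/-0.095 against an end board. Pale tray, 150 mm long (y) x 184 wide, riding on the side boards over the box's full width; underside 60 mm above the table (52 over the inner floor), wall rims 90 mm. Slides with about 2 N, stays where left, cannot lift off. Small things fixed in it rise 12 mm over its 5 mm floor.
- till_handle (a point): Centre of the till's grip rail: a bar 100 mm long across the box (toolbox x), 12 mm thick (toolbox y) and 14 mm high, over the middle of the till; this point is 113 mm above the table, the rail's top 120 mm. The tray is open for 64 mm on each side of it.
- rule: Wooden rule, 300 mm long (its y) x 30 mm wide (its x) x 9 mm thick (z), about 50 g, loose, lying flat on the toolbox's floor roughly along the box's length. Origin: centre of its underside.
- rule_end_a (a point): Centre of the rule's +y end face.
- rule_end_b (a point): Centre of the rule's -y end face.
- mug: White mug with blue and green diamonds, 99 mm tall, 89 mm across, loose, standing behind the toolbox. Origin: centre of its underside.
- tape_measure: Yellow tape measure, 33 x 86 x 65 mm, loose, to the right of the toolbox. Origin: centre of its underside.
- screwdriver: Screwdriver with red handle, 180 mm long (its y), 24 mm thick, loose, lying to the right of the toolbox. Origin: centre of its underside.

How it is judged:
By the outcome, as a careful person would: the job done as asked, in the order asked, and still so for the second after the job is handed in, while the arm keeps its last pose, push and grip.
It also fails if it takes over 53 s, if anything falls off the work surface, if the arm or the gripper's body presses on something with over 40 N, if the wrist force passes 120 N, or if a joint passes its speed limit or range.

## Working session

There is one attempt and no reset: what is moved stays moved. The work goes in short steps, each a Python script; the robot and the scene stay as the last script left them, time stands still between calls to the robot, and variables do not carry over. Pictures are saved under pics/ and viewed, at most 10 in all, crops included, and the job is handed in when it is done.

```bash
mkdir -p pics; ls
python3 - <<'E'
from station import arm, vision, move_gripper
import cv2
for n in("top","scene"):
    cv2.imwrite(f"pics/{n}0.png",vision.snapshot(n)); c=vision.camera_info(n); print(n,c)
print(vision.camera_info("wrist"),arm.read_time(),arm.read_tool_pos(),arm.read_eef_rot())
E
```

```text
pics
station.py
top {'fx': 444.05080578963054, 'fy': 444.05080578963054, 'cx': 323.8141731214844, 'cy': 204.12433900424617, 'R': array([[-0.02363977, -0.99922216, -0.03156312],
       [-0.98114929,  0.02924626, -0.19102544],
       [ 0.19179996,  0.02645234, -0.98107749]]), 't': array([0.10793597, 0.53545677, 1.33691914])}
scene {'fx': 413.4821869525535, 'fy': 413.4821869525535, 'cx': 317.2514589297298, 'cy': 205.5643740157228, 'R': array([[ 0.62732517, -0.77855661, -0.0176841 ],
       [-0.59340055, -0.46318269, -0.65828382],
       [ 0.50432025,  0.42345177, -0.75256208]]), 't': array([-0.28522038,  0.41989166,  0.92949124])}
{'fx': 294.45640508336913, 'fy': 294.45640508336913, 'cx': 318.98212814849165, 'cy': 202.8200654767306, 'T_tool_cam': array([[ 4.11473759e-04, -9.64559490e-01, -2.63865155e-01,
         6.67137639e-02],
       [ 9.99999909e-01,  4.25609626e-04,  3.59243361e-06,
        -2.32000250e-04],
       [ 1.08838434e-04, -2.63865133e-01,  9.64559578e-01,
        -7.08108250e-02],
       [ 0.00000000e+00,  0.00000000e+00,  0.00000000e+00,
         1.00000000e+00]])} 0.1 [0.14601619 0.63284346 0.30284294] [ 1.13114998e-01  9.93581217e-01 -1.16086897e-03 -1.24439830e-04]
```

View pics/top0.png

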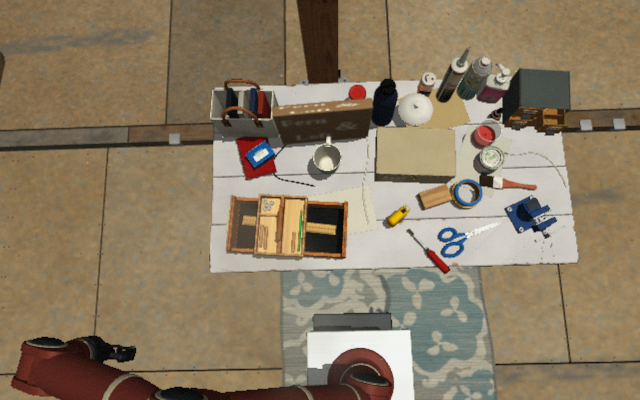

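View pics/scene0.png

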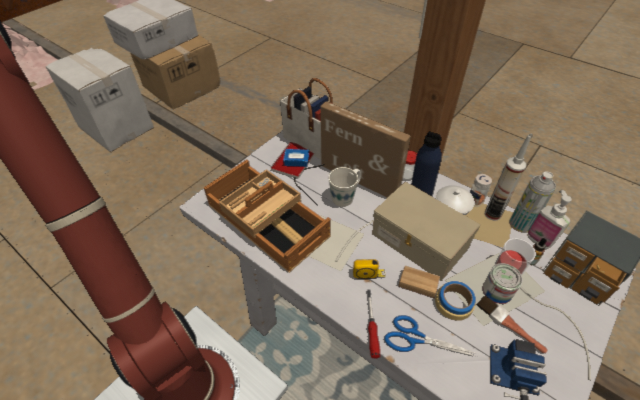

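The top view shows the box at about cols 228–348, rows 195–258, with the till left of centre (cols 257–307). The rule is visible on both sides of it, around row 228. I'll zoom in.

```bash
python3 - <<'E'
import cv2
a=cv2.imread("pics/top0.png")[185:270,218:358]
cv2.imwrite("pics/c1.png",cv2.resize(a,None,fx=5.6,fy=5.6,interpolation=cv2.INTER_CUBIC))
E
cat > h.py <<'E'
import numpy as np, cv2
from station import arm, vision, move_gripper
def ray(n,u,v,z):
    c=vision.camera_info(n);R=np.array(c['R']);t=np.array(c['t'])
    d=R.T@np.array([(u-c['cx'])/c['fx'],(v-c['cy'])/c['fy'],1]);o=-R.T@t
    return o+d*(z-o[2])/d[2]
def proj(n,X):
    c=vision.camera_info(n);p=np.array(c['R'])@X+np.array(c['t']);return p[0]/p[2]*c['fx']+c['cx'],p[1]/p[2]*c['fy']+c['cy']
E
```

```text
(no output)
```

View pics/c1.png

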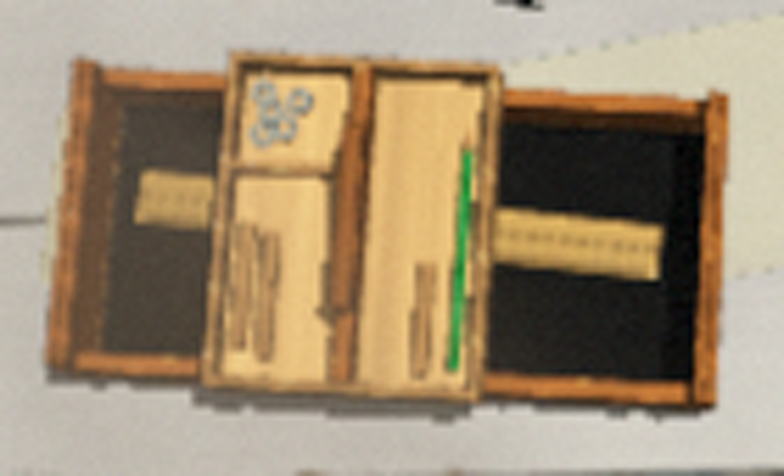

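Run:
```python
from h import *
np.set_printoptions(precision=4,suppress=True)
f=lambda p,z:ray("top",218+(p[0]+.5)/5.6-.5,185+(p[1]+.5)/5.6-.5,z)
P=dict(Lf=(78,60,.082),Ln=(48,376,.082),Rf=(727,93,.082),Rn=(714,405,.082),La=(140,171,.017),Lb=(135,223,.017),Ra=(663,225,.017),Rb=(658,280,.017),
Tlf=(232,53,.09),Tln=(203,388,.09),Trf=(502,68,.09),Trn=(480,400,.09),hf=(362,68,.12),hn=(343,318,.12))
Q={k:f(v,v[2]) for k,v in P.items()}
for k,v in Q.items():print(k,v)
d=lambda a,b:np.linalg.norm(Q[a]-Q[b])
print(d('Lf','Rf'),d('Ln','Rn'),d('Lf','Ln'),d('Rf','Rn'),'rule',d('La','Ra'),d('Lb','Rb'),d('La','Lb'),d('Ra','Rb'),'till',d('Tlf','Trf'),d('Tlf','Tln'),d('Trf','Trn'))
```

```text
Lf [0.5689 0.3781 0.082 ]
Ln [0.3947 0.3916 0.082 ]
Rf [0.5395 0.0203 0.082 ]
Rn [0.3698 0.033  0.082 ]
La [0.517  0.3568 0.017 ]
Lb [0.4869 0.3593 0.017 ]
Ra [0.4772 0.0574 0.017 ]
Rb [0.4458 0.0612 0.017 ]
Tlf [0.5685 0.2911 0.09  ]
Tln [0.3854 0.3059 0.09  ]
Trf [0.5555 0.1428 0.09  ]
Trn [0.3751 0.1575 0.09  ]
hf [0.5514 0.2159 0.12  ]
hn [0.4175 0.2267 0.12  ]
0.35900000592091225 0.35943933024384095 0.174670742089087 0.17017002890287053 rule 0.3020145862690306 0.30098508406752333 0.03021799098200225 0.03155648394428217 till 0.14885869711428115 0.1836618709140748 0.18100670696917598
```

```bash
cat >> h.py <<'E'
from scipy.spatial.transform import Rotation as Rn
np.set_printoptions(precision=4,suppress=True)
C=np.array([.4682,.2058,0]); by=np.array([.0757,.9971,0]); bx=np.array([.9971,-.0757,0]); Z=np.array([0,0,1.])
def B(x,y,z): return C+x*bx+y*by+z*Z
def quat(d,t=0):   # tool x along d pitched up by t, fingers down
    d=d/np.linalg.norm(d); x=np.cos(t)*d+np.sin(t)*Z; z=np.sin(t)*d-np.cos(t)*Z
    return Rn.from_matrix(np.c_[x,np.cross(z,x),z]).as_quat()
E
python3 - <<'E'
from h import *
q=quat(by)
move_gripper(0.0,60)
arm.movep(B(0,.065,.24),q); print(arm.read_joint_positions(),arm.read_time())
arm.line_to(B(0,.058,.168),.1); print(arm.read_ft_force()); f0=np.array(arm.read_ft_force())
arm.line_to(B(0,-.068,.168),.08); print(arm.read_ft_force(),arm.read_time())
y=-.068
while y>-.088:
    y-=.002; arm.line_to(B(0,y,.168),.04); f=(np.array(arm.read_ft_force())-f0)@by; print(y,f)
    if f>9: break
print(arm.read_time(),arm.read_tool_pos())
cv2.imwrite("pics/top1.png",vision.snapshot("top"))
E
```

```text
[-0.8007  0.5487  0.3638  1.8173 -0.258   0.8217 -0.3811] 2.6583
[ 0.7722  0.4124 -0.2737]
[-0.4113  0.3233 -0.2714] 5.2583
-0.07 0.4394302935525227
-0.07200000000000001 0.37355126404603095
-0.07400000000000001 0.63976926353305
-0.07600000000000001 0.5085928549254309
-0.07800000000000001 5.1572033517751645
-0.08000000000000002 8.748771296888787
-0.08200000000000002 11.462247047305972
7.0083 [0.4623 0.1292 0.1681]
```

Run:
```python
from h import *
arm.line_to(B(0,-.06,.168),.1); arm.line_to(B(0,-.05,.26),.2)
arm.movep(B(.015,.03,.30),quat(by)); arm.pause(.2)
p=arm.read_tool_pos();q=arm.read_eef_rot(); im=vision.snapshot("wrist"); cv2.imwrite("pics/w1.png",im)
np.savez("w1.npz",p=p,q=q); print(p,q,arm.read_joint_positions(),arm.read_time())
```

```text
[0.485  0.2328 0.2989] [ 0.7343  0.6788 -0.0016 -0.0001] [-0.7414  0.4664  0.3774  1.7625 -0.2038  0.9536 -0.36  ] 8.7417
```

View pics/w1.png

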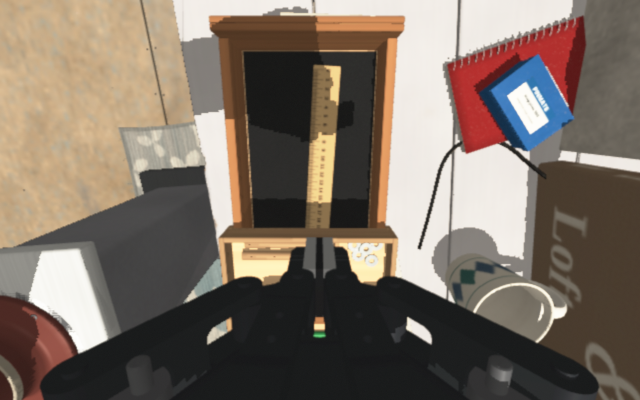

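The till now sits at the robot-right end. The rule's uncovered half runs from its end at (313–340, 65) to the till rim at (306–331, 227), and the end board top is near row 17–37.

Run:
```python
from h import *
D=np.load("w1.npz"); c=vision.camera_info("wrist"); T=np.array(c['T_tool_cam']); R=Rn.from_quat(D['q']).as_matrix()
def w(u,v,z):
    d=R@T[:3,:3]@np.array([(u-c['cx'])/c['fx'],(v-c['cy'])/c['fy'],1]); o=D['p']+R@T[:3,3]
    return o+d*(z-o[2])/d[2]
for n,u,v,z in [("a1",313,65,.017),("a2",340,66,.017),("b1",306,227,.017),("b2",331,227,.017),("endL",210,16,.082),("endR",405,16,.082),("till1",219,237,.09),("till2",398,237,.09)]:
    X=w(u,v,z); print(n,X,'box',(X-C)@bx,(X-C)@by)
```

```text
a1 [0.4878 0.3596 0.017 ] box 0.00789274702949832 0.15486977103179517
a2 [0.5173 0.3563 0.017 ] box 0.037607212570331124 0.15378498369641105
b1 [0.4632 0.1719 0.017 ] box -0.002444191953183591 -0.03421401708340654
b2 [0.4948 0.1694 0.017 ] box 0.029315815310984313 -0.03426978168357387
endL [0.4029 0.3941 0.082 ] box -0.0793811181762414 0.18281684927314257
endR [0.5705 0.3809 0.082 ] box 0.08875884068909021 0.18237164108374457
till1 [0.3795 0.1943 0.09  ] box -0.08755410259039147 -0.018173577821148614
till2 [0.561  0.1802 0.09  ] box 0.09451629107190222 -0.01848391943518101
```

```bash
cat >> h.py <<'E'
d=np.array([.130,.9915,0]); d/=np.linalg.norm(d)
A=np.array([.5025,.358,0]); E0=A-.300*d; L=.211; H=.074
def tcp(t,u,z):   # rule pitch, lower edge of end b at u along d, height z
    x=np.cos(t)*d+np.sin(t)*Z; up=-np.sin(t)*d+np.cos(t)*Z
    return E0+u*d+z*Z+L*x+H*up, quat(d,t)
E
python3 - <<'E'
from h import *
r=np.radians
for t,u,z in [(0,0,.008),(r(14.5),0,.0105),(r(14.5),.2*np.cos(r(14.5)),.0605),(r(14.5),.19,.2),(0,.19,.23)]:
    p,q=tcp(t,u,z); print(p,arm.ik(p,q))
p,q=tcp(0,0,.008)
move_gripper(.65,60)
arm.movep(p+[0,0,.1],q); arm.line_to(p+[0,0,.015],.12); f0=np.array(arm.read_ft_force())
arm.line_to(p,.03); print(np.array(arm.read_ft_force())-f0)
move_gripper(0,60); print(arm.read_opening()*85,arm.read_finger_force(),np.array(arm.read_ft_force())-f0,arm.read_tool_pos()-p,arm.read_time())
cv2.imwrite("pics/w2.png",vision.snapshot("wrist"))
E
```

```text
[0.4909 0.2698 0.082 ] [-0.6964  0.798   0.2466  1.8844 -0.3706  0.5037 -0.3248]
[0.4876 0.2447 0.135 ] [-0.4333  0.664   0.03    1.9864 -0.5981  0.4259 -0.0016]
[0.5128 0.4367 0.185 ] [-0.7934  0.7282  0.1971  1.6208 -0.503   0.6808 -0.4124]
[0.5123 0.4331 0.3245] [-0.841   0.5818  0.2861  1.4772 -0.4186  0.9662 -0.5268]
[0.5156 0.4581 0.304 ] [-0.9434  0.7031  0.363   1.2979 -0.2504  1.1848 -0.6958]
[ 1.3266 -0.1094 -1.7094]
27.884771166935156 59.52201247215271 [-0.2248 -1.5734  2.331 ] [0.0003 0.     0.0005] 11.725
```

View pics/w2.png

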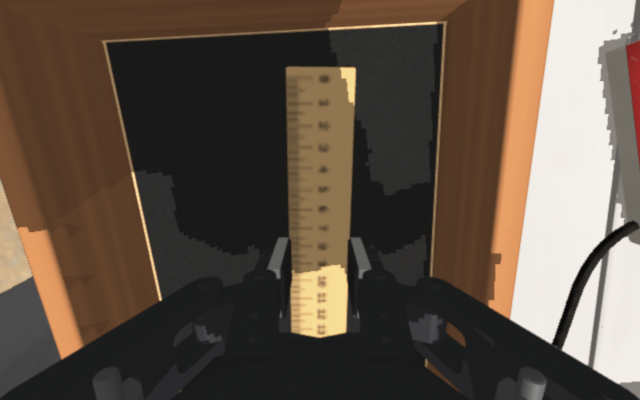

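The rule is held between the pads (cols 288–352, row ~260) and lies straight. The opening reads about 28 mm and the force 59 N. Next I tilt it, checking forces as it rises.

Run:
```python
from h import *
r=np.radians
f0=np.array(arm.read_ft_force())
for t,z in [(0,.0095),(4,.0095),(8,.010),(11.5,.0105),(14.5,.0105)]:
    p,q=tcp(r(t),0,z); arm.line_to(p,.06,ori=q); f=np.array(arm.read_ft_force())-f0
    print(t,f,arm.read_opening()*85)
    if np.linalg.norm(f)>15: break
print(arm.read_time())
cv2.imwrite("pics/w3.png",vision.snapshot("wrist")); cv2.imwrite("pics/s3.png",vision.snapshot("scene")[120:300,170:390])
a=cv2.imread("pics/w3.png");b=cv2.resize(cv2.imread("pics/s3.png"),(489,400));cv2.imwrite("pics/m3.png",cv2.resize(np.hstack([a,b]),(800,283)))
```

```text
0 [ 0.7669  0.4039 -5.2725] 27.874542697186577
4 [ 0.8819  1.0388 -4.7336] 27.468225866835375
8 [ 0.2516 -0.1782 -5.446 ] 27.747985643461586
11.5 [ 0.9387  0.7412 -4.5884] 28.346736831207934
14.5 [ 0.9932  1.2264 -3.3697] 27.790013826772483
13.575
```

View pics/m3.png

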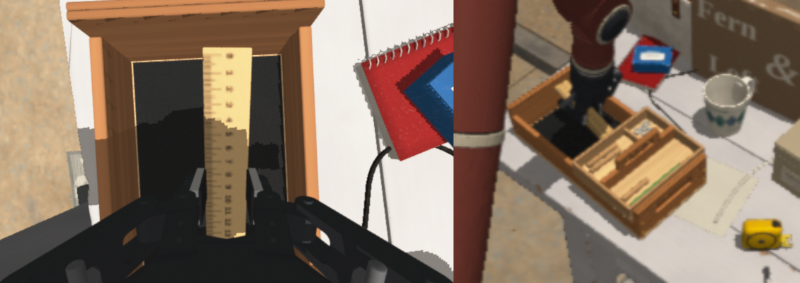

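The rule is tilted with the gripper: its end stands at (203–250, 48) over the end board, and nothing touches the till. Now I draw it out.

Run:
```python
from h import *
r=np.radians; t=r(14.5)
f0=np.array(arm.read_ft_force()); print(f0)
ok=True
for s in [.03,.06,.09,.12,.15,.18,.2]:
    p,q=tcp(t,s*np.cos(t),.0105+s*np.sin(t)); arm.line_to(p,.08,ori=q); f=np.array(arm.read_ft_force())-f0
    print(s,f,arm.read_opening()*85)
    if np.linalg.norm(f)>8: ok=False;break
print(arm.read_time())
for n in("scene","top"): cv2.imwrite(f"pics/{n}4.png",vision.snapshot(n))
a=cv2.resize(cv2.imread("pics/scene4.png")[60:300,130:390],(433,400));b=cv2.resize(cv2.imread("pics/top4.png")[150:290,180:380],(571,400));cv2.imwrite("pics/m4.png",cv2.resize(np.hstack([a,b]),(800,319)))
```

```text
[-0.0413 -0.1201 -0.729 ]
0.03 [ 0.4415 -1.0289  0.8756] 27.52593354892629
0.06 [ 0.0861 -0.6069  1.0641] 27.76423661573813
0.09 [-1.1257  0.4608  0.623 ] 27.76577796676305
0.12 [-0.2946 -1.2007 -0.1041] 27.490475020910694
0.15 [0.3435 0.6379 0.3535] 27.41787324982165
0.18 [ 0.3988  0.2217 -0.2925] 27.60768085768958
0.2 [-0.1293  0.0796  0.9154] 27.719112189743953
17.225
```

View pics/m4.png

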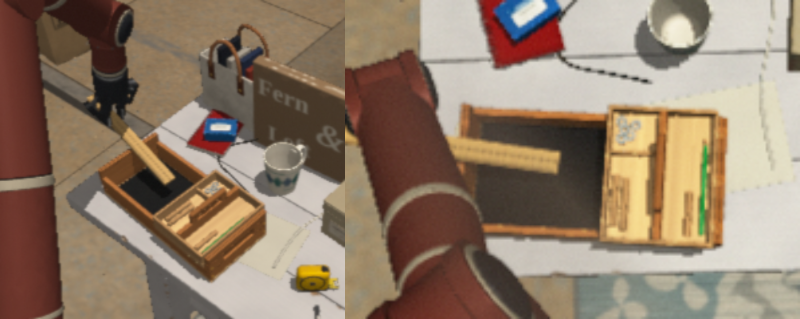

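The rule is clear of the till, and contact forces stayed near zero. Next I lift it and level it.

Run:
```python
from h import *
r=np.radians
for t,z in [(14.5,.2),(0,.235)]:
    p,q=tcp(r(t),.19,z); arm.line_to(p,.12,ori=q)
arm.pause(.5); print(arm.read_time(),arm.read_tool_pos(),p,arm.read_opening()*85,arm.read_finger_force(),arm.read_dq())
for u in(0,.3):
    X=E0+(.19+u)*d+.239*Z; print(proj("scene",X),proj("top",X))
for n in("scene","top","wrist"): cv2.imwrite(f"pics/{n}5.png",vision.snapshot(n))
a=cv2.resize(cv2.imread("pics/scene5.png")[20:260,100:360],(433,400));b=cv2.resize(cv2.imread("pics/wrist5.png"),(640,400));cv2.imwrite("pics/m5.png",cv2.resize(np.hstack([a,b]),(800,298)))
```

```text
19.5333 [0.5158 0.4577 0.3094] [0.5156 0.4581 0.309 ] 27.6295138908109 59.16080296039581 [-0.003   0.005  -0.0014 -0.0015  0.0019 -0.0002 -0.0009]
(np.float64(250.79551799766966), np.float64(152.0837235574658)) (np.float64(264.77971100091787), np.float64(210.8017983415337))
(np.float64(189.87345468465833), np.float64(104.9669384972516)) (np.float64(156.8289519428378), np.float64(199.93879493792403))
```

View pics/m5.png

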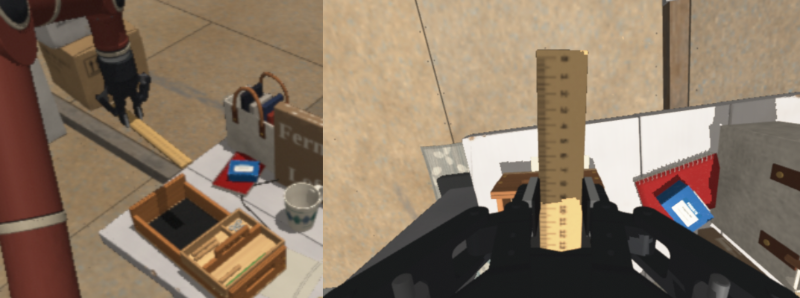

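The rule's lower end appears in the scene view at about (251, 151), against a predicted (251, 152) for a level rule. In the wrist view its far end is at the same row as when it was gripped flat, so it is level, still and about 15 cm above the end boards.

```bash
python3 -c "
from station import arm, vision, move_gripper
print(arm.finish_job())"
```

```text
the job is handed in; nothing more can be done
None
```

The job is handed in at about 19.5 s of robot time: the till is at the robot-right (-y) end of the box, and the gripper holds the rule level and still, its underside about 15 cm above the end boards; I never touched the mug, the tape measure or the screwdriver.

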